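# Restock the spice rack, oldest jar to the front

### The arm

A 6-joint arm with a two-finger parallel gripper is mounted at the origin on a cart in front of the work surface, level with it; the furniture and walls round the work are solid. World frame = base frame: x ahead of the robot, y to its left, z up, the work surface at z = 0. Lengths are in mm, angles in rad, forces in N, time in s.
With the tool pointing down it reaches from about 350 to 875 mm from the base axis. Payload 4.2 kg.
Tool frame: the origin (TCP) lies midway between the tips of the shut fingers; the grasp point (between the pads) lies 19 mm behind it; z points along the fingers, y is the line along which they close (so a half turn about z gives the same grasp; the last joint's range is limited). The gripper opens to 85 mm and grips with 20 to 120 N. Pads are 22 mm wide; open, the fingers measure 114 mm over their backs; the gripper's body (76 mm by 85 mm) begins 54 mm behind the grasp point. The pads swing forward as they close: fully open they stand 13 mm farther back than shut.
Start: joints at [-0.912, 0.385, 0.008, 0, -1.194, -0.259], TCP at [243.284, -575.684, 231.312] pointing down, gripper open.
Joint ranges: [-3.14, 3.14], [-1.21, 2.06], [-1.07, 1.41], [-3.16, 2.05], [-2.99, -0.16], [-3.1, 3.1]. Speed limits (rad/s): [2.79, 2.79, 3.14, 3.14, 3.14, 3.14].

### API

Orientations are given as a unit quaternion [x, y, z, w].
In Python, from bench import arm gives the robot as it stands.
- The arm moves only by the tool send_rows, never from a script. Its argument "targets" is a list of rows, each an object of numbers: "gripper": the gripper command: -1 is fully open, 1 is shut, values between are in proportion; "x", "y", "z": the shift along the tool's x, y, z in cm; "ax", "ay", "az": the turn, a rotation vector about the tool's x, y, z in degrees. A call has 1 to 5 rows; each row shifts and turns the commanded pose from where the row before left it, along the tool's axes as they then stand; what a row does not reach is not made up. A row lasts 1/12 s, in which the tool goes at most 41.7 mm and 7.16 degrees, less where a joint would pass 70% of its speed; a pose out of reach is approached as far as the arm can. A call is refused whole if a number of a shift passes 4.17 or a number of a turn 7.16, either way. A call with a gripper value outside its range is refused whole. The fingers move at their own pace and stop on an object; the grip force is fixed at half the most. Time passes only in rows, so rows that do not move let the fingers close. It gives the time, the measured TCP pose, the force, the opening and the grip force at its end, in the units of the state.
- arm.read_state(): the state, without advancing time (a new reading comes with each control period).
- arm.get_image(name): name is "side" or "top" or "wrist"; returns (picture, depth): 384x512x3 uint8, red, green, blue; 384x512 float32, mm along the optical axis (not along the pixel's ray), 0 where there is no reading.
- arm.camera_model(name): a dict with "fx", "fy", "cx", "cy" (pixels), "distortion" ([k1, k2, p1, p2, k3] as OpenCV has them; the pictures are not rectified), "cam_to_world" (4x4, takes a point from camera to world coordinates). Camera axes: x right, y down, z forward; pixel columns grow to the right and rows downward; lengths in mm; the calibration is good to about 2 mm. A picture is of the moment at which its call begins: read the wrist's pose just before it. camera_model takes no time and is no camera call; for the wrist camera it gives the pose at the moment of the call.
- arm.job_done(): hands the job in; it is judged then, once.
Trained networks look in the newest picture that a camera, given by its name, has taken for a name from the list of things; names that differ only in an ending like _2 or _b are one class to them, and where a whole thing is asked for, a point or a joint stands for the part that bears it (a point fixed in the world has none). Each returns a list of dicts, best first, with "score" (0 to 1); they miss things now and then, are a little off and sometimes report something else, mostly with a low value. They report only what shows in the picture. A call takes as long as a camera call. They do not tell look-alikes from the thing itself.
- arm.boxes_of(camera, thing): "rect" ([left, top, width, height] in pixels, round what is visible of it).
The state is a dict: "clock": time; "joints": joint angles; "joint_vel": joint speeds; "joint_efforts": joint torques, N m; "position": TCP position; "ee_rot": TCP orientation; "contact_force": force on the tool from outside, world axes, zero at the start; "wrist_torque": the same for the moment, N m; "gripper_width": finger opening in mm; "grasp_force": force on a finger pad.
Only numpy, scipy, OpenCV 4.12 (cv2) and the standard library are available. Lean on these libraries where they do the work, as an engineer would, in place of code of your own. Each camera call takes 0.05 s, during which the arm holds its last target. There are 200 camera calls.

### The job

Restock the spice-jar lane of the wooden rack so that the older jar is used first: bring the slim red-lidded spice jar that stands at the back of its lane forward in the same lane, right up to the front lip (the side nearest the robot), then stand the new, identical spice jar from the worktop behind it in that lane. Both jars must end upright on the rack floor; leave the salt shaker standing where it is in the other lane.

Things in the scene. Friction and masses are not known exactly. Their poses are not given: they have to be found in the camera images.
- rack: fixed low rack of light wood, 162 x 166 mm (x, y). Origin: centre of its underside, on the worktop; +x to its back, -x to its front (robot side). All in mm: floor top at z 8. Two lanes along x, centred at y +40 and -40, inside 74 wide, x -75 to 75. Walls 6 thick; tops: sides and divider z 28, front lip 26, back 54. One lane has the old jar at its back, the other the salt shaker; either way round.
- old_jar: the older spice jar: slim round glass jar with a red screw lid, 106 mm tall, body 42 and lid 45 mm in diameter, lid from 85 to 106 mm above its foot, about 0.11 kg. Stands at the back of one lane of the rack. Origin: centre of its underside, z up along the jar; turned any way about z.
- new_jar: the new spice jar: same make, shape and size as the older one. Stands on the open worktop, left or right of the rack, among a honey jar, an egg timer and an egg cup. A toaster 203 mm high stands behind the places on the left (nearest about x = 0.48, y = 0.2 m), a kettle 226 mm high behind those on the right: carry above or in front of them. Origin: centre of its underside, z up along the jar; turned any way about z.
- salt_shaker: salt shaker with a clear body and grey dome top, 44 mm in diameter, 90 mm tall. Stands at the back of the rack's other lane and stays there. Origin: centre of its underside, z up.
There are look-alikes about, which are no part of the job. Leave any purple or turquoise look-alike of the old_jar alone.

How it is judged:
By the outcome, as a careful person would: the job done as asked, in the order asked, and still so for the second after the job is handed in, with the robot touching nothing.
It also fails if it takes over 53 s, if anything falls off the work surface, if the arm or the gripper's body presses on something with over 40 N, if the wrist force passes 120 N, or if a joint passes its speed limit or range.

## Working session

There is one attempt and no reset: what is moved stays moved. The work goes in short steps, Python scripts to look and compute and a tool call to move; the robot and the scene stay as the last step left them, time stands still between calls to the robot, and variables do not carry over. Pictures are saved under pics/ and viewed, at most 10 in all, crops included, and the job is handed in when it is done.

Besides the shell and the picture viewer there is one more tool, called after "Call:" as a command line: name --argument value ..., lists and objects as JSON in quotes. send_rows: Moves the arm, as the interface text tells. Its arguments: {"type":"object","properties":{"targets":{"type":"array"}},"required":["targets"]}

```bash
mkdir -p pics
cat > h.py <<'E'
from bench import arm
import numpy as np, cv2
def grab(n):
    m=arm.camera_model(n); im,d=arm.get_image(n); return m,im,d
def ray(m,u,v):
    K=np.array([[m['fx'],0,m['cx']],[0,m['fy'],m['cy']],[0,0,1.]])
    p=cv2.undistortPoints(np.array([[[u,v]]],float),K,np.array(m['distortion'],float))[0,0]
    return np.array([p[0],p[1],1.])
def pt(m,d,u,v):
    z=d[int(v),int(u)]; T=np.array(m['cam_to_world']); return T[:3,:3]@(ray(m,u,v)*z)+T[:3,3]
def atz(m,u,v,z):
    T=np.array(m['cam_to_world']); r=T[:3,:3]@ray(m,u,v); t=T[:3,3]; return t+r*(z-t[2])/r[2]
def cloud(m,d):
    T=np.array(m['cam_to_world']);K=np.array([[m['fx'],0,m['cx']],[0,m['fy'],m['cy']],[0,0,1.]])
    h,w=d.shape; g=np.stack(np.meshgrid(np.arange(w),np.arange(h)),-1).reshape(-1,1,2).astype(float)
    p=cv2.undistortPoints(g,K,np.array(m['distortion'],float)).reshape(h,w,2)
    c=np.concatenate([p,np.ones((h,w,1))],-1)*d[...,None]
    return c@T[:3,:3].T+T[:3,3]
def save(n,im): cv2.imwrite('pics/'+n+'.png',im[...,::-1])
E
python3 - <<'E'
from h import *
s=arm.read_state();print(s['position'],s['ee_rot'],s['clock'],s['contact_force'])
for n in('top','side'):
    m,im,d=grab(n);save(n+'0',im);print(n,np.round(m['cam_to_world'],2).tolist())
    np.savez(n+'0.npz',d=d,im=im)
    for t in('old_jar','salt_shaker','rack'):
        for b in arm.boxes_of(n,t)[:6]:
            l,tp,w,h=b['rect'];u,v=l+w/2,tp+h/2
            print(t,round(b['score'],2),np.round(b['rect']),np.round(pt(m,d,u,v)) , im[int(tp+h*.25),int(u)])
E
```

```text
[ 243.04465883 -575.16890348  230.17879028] [-1.98469533e-01  9.80106411e-01  1.09041309e-03 -2.78517621e-04] 0.0 [ 0.29932971  0.73530368 -0.70941125]
top [[-0.0, -1.0, 0.04, 410.48], [-1.0, 0.0, -0.0, -43.63], [0.0, -0.04, -1.0, 1258.1], [0.0, 0.0, 0.0, 1.0]]
old_jar 0.92 [267. 138.  26.  21.] [ 561. -124.  114.] [103 103  94]
old_jar 0.66 [335. 147.  29.  16.] [ 545. -289.  107.] [  0 213 202]
salt_shaker 0.79 [303. 140.  15.  14.] [ 566. -197.   98.] [208 212 207]
rack 0.92 [256. 132.  70.  68.] [ 529. -158.    9.] [165 135  91]
side [[0.85, -0.21, 0.48, -143.57], [-0.53, -0.36, 0.77, -1068.99], [0.01, -0.91, -0.42, 576.04], [0.0, 0.0, 0.0, 1.0]]
old_jar 0.79 [279. 177.  18.  23.] [ 555. -138.   39.] [151 116  74]
old_jar 0.65 [216. 156.  18.  41.] [410. -36.  69.] [105  54 129]
old_jar 0.65 [327. 213.   9.  18.] [ 552. -328.   24.] [50 77 74]
salt_shaker 0.56 [300. 184.  15.  24.] [ 561. -217.   48.] [164 148 137]
rack 0.76 [248. 185.  68.  43.] [ 516. -166.    7.] [203 168 128]
```

Run:
```python
import cv2
for n in('top','side'):
    a=cv2.imread(f'pics/{n}0.png')[90:300,90:400] if n=='top' else cv2.imread(f'pics/{n}0.png')[90:300,130:440]
    cv2.imwrite(f'pics/{n}0c.png',cv2.resize(a,None,fx=2.5,fy=2.5,interpolation=2))
```

```text
(no output)
```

View pics/top0c.png

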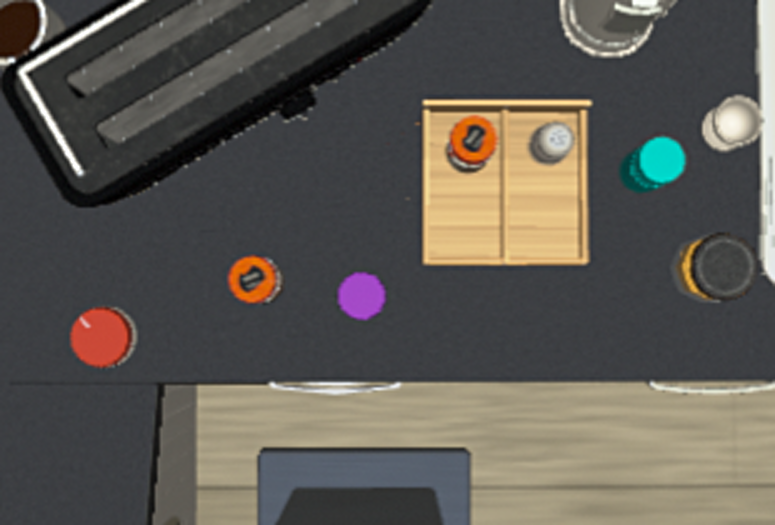

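View pics/side0c.png

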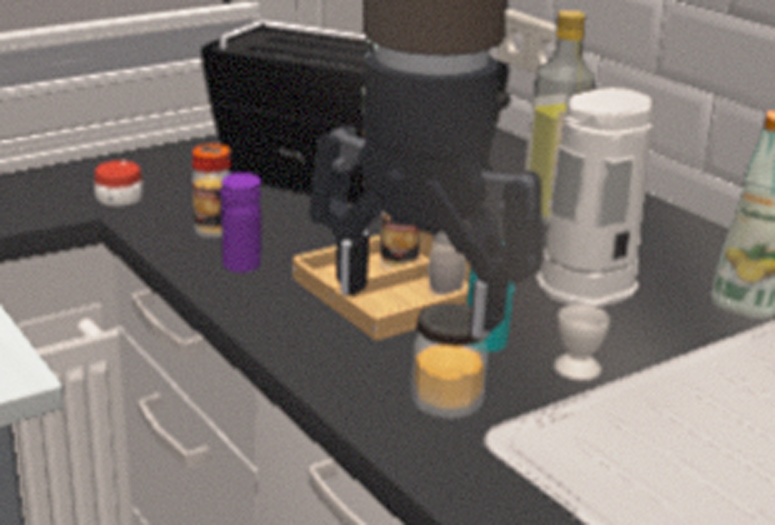

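The top view shows the old jar at the back of the left lane (full-image px ~279,147) and the salt shaker in the right lane. The new jar is at ~(191,202), beside the purple look-alike at ~(235,208); the turquoise one is right of the rack. The side view agrees.

Run:
```python
from h import *
z=np.load('top0.npz');d,im=z['d'],z['im'];m=arm.camera_model('top');P=cloud(m,d)
def blob(u,v,r,zl,zh,name):
    q=P[v-r:v+r+1,u-r:u+r+1].reshape(-1,3);q=q[(q[:,2]>zl)&(q[:,2]<zh)]
    if len(q)<5: print(name,'few',len(q));return
    a=q[:,:2].astype(np.float32);c,rad=cv2.minEnclosingCircle(a)
    print(name,len(q),'mean',q.mean(0).round(1),'minmax',q.min(0).round(),q.max(0).round(),'circ',np.round(c,1),round(rad,1))
blob(279,147,12,95,125,'old');blob(191,202,13,95,125,'new');blob(235,208,13,60,150,'purple');blob(311,147,10,80,110,'salt')
q=P[125:205,250:335].reshape(-1,3)
w=q[(q[:,2]>18)&(q[:,2]<34)];print('walls',cv2.minAreaRect(w[:,:2].astype(np.float32)),np.median(w[:,2]))
b=q[(q[:,2]>45)&(q[:,2]<62)];print('z50ish',cv2.minAreaRect(b[:,:2].astype(np.float32)),np.median(b[:,2]))
f=q[(q[:,2]>4)&(q[:,2]<15)];print('floor',np.median(f[:,2]),cv2.minAreaRect(f[:,:2].astype(np.float32)))
print('table',np.median(P[215:235,215:300,2]))
# side check
z=np.load('side0.npz');d,im=z['d'],z['im'];m=arm.camera_model('side');P=cloud(m,d)
u,v=int(130+211/2.5),int(90+155/2.5)
q=P[v-6:v+40,u-9:u+10].reshape(-1,3);q=q[(abs(q[:,0]-455)<120)&(q[:,1]>-30)&(q[:,2]>8)&(q[:,2]<140)]
print('side new',np.median(q,0).round(),'ztop',np.percentile(q[:,2],[50,90,98]).round())
print(P[v,u].round(), P[v-4,u].round())
```

```text
old 297 mean [ 566.6 -122.2  113.2] minmax [ 545. -144.   96.] [ 590. -101.  121.] circ [ 567.7 -122.8] 22.7
new 279 mean [435.9  85.4 106.1] minmax [415.  64.  95.] [458. 107. 113.] circ [436.4  85.6] 22.1
purple 283 mean [420.2 -17.9 105.2] minmax [399. -39.  61.] [442.   3. 113.] circ [420.5 -17.6] 22.4
salt 154 mean [ 570.  -201.9   93.2] minmax [ 555. -217.   80.] [ 587. -186.  103.] circ [ 570.9 -202.4] 17.1
walls ((531.6409912109375, -160.55233764648438), (162.40626525878906, 156.87362670898438), 89.98114776611328) 27.047017479058354
z50ish ((579.858154296875, -159.68450927734375), (68.39354705810547, 161.3885955810547), 0.17939706146717072) 52.855052281914595
floor 8.157699304874768 ((533.0164184570312, -162.795654296875), (216.5530548095703, 204.05255126953125), 89.94432830810547)
table 0.2015545663523426
side new [423.  68.  68.] ztop [ 68. 105. 106.]
[433.  75. 103.] [448. 104. 104.]
```

Call:
send_rows --targets '[{"gripper": -0.5, "az": 5.73}, {"gripper": -0.5, "az": 5.73}, {"gripper": -0.5, "az": 5.73}, {"gripper": -0.5, "az": 5.73}, {"gripper": -0.5, "x": -2.2, "y": 3.2}]'

```text
$.targets[0]: bad value
```

Call:
send_rows --targets '[{"gripper": -0.5, "x": -2.2, "y": 3.2}, {"gripper": -0.5, "x": -2.2, "y": 3.2}, {"gripper": -0.5, "x": -2.2, "y": 3.2}, {"gripper": -0.5, "x": -2.2, "y": 3.2}, {"gripper": -0.5, "x": -2.2, "y": 3.2}]'

```text
$.targets[0]: bad value
```

Call:
send_rows --targets '[{"gripper": -0.5, "x": -2.2, "y": 3.2}, {"gripper": -0.5, "x": -2.2, "y": 3.2}, {"gripper": -0.5, "x": -2.2, "y": 3.2}, {"gripper": -0.5, "x": -2.2, "y": 3.2}, {"gripper": -0.5, "x": -2.2, "y": 3.2}]'

```text
$.targets[0]: bad value
```

```bash
cat >> h.py <<'E'
def where():
    from scipy.spatial.transform import Rotation as R
    s=arm.read_state(); r=R.from_quat(s['ee_rot']).as_matrix()
    print('t',round(s['clock'],2),'tcp',np.round(s['position'],1),'xax',r[:,0].round(3),'zax',r[:,2].round(3),'F',np.round(s['contact_force'],1),'w',round(s['gripper_width'],1),'gf',round(s['grasp_force'],1))
E
python3 - <<'E'
from h import *
where();m,im,d=grab('wrist');save('w1',im);np.savez('w1.npz',d=d);print(np.round(m['cam_to_world'],2).tolist())
for t in('old_jar','salt_shaker','rack'):
    for b in arm.boxes_of('wrist',t)[:4]: print(t,round(b['score'],2),np.round(b['rect']))
E
```

```text
t 0.4 tcp [ 243.3 -575.6  231.1] xax [-0.921 -0.389  0.   ] zax [-0.  0. -1.] F [-0.1  0.5  0. ] w 85.7 gf 0.0
[[-0.39, 0.87, 0.29, 167.43], [0.92, 0.37, 0.12, -607.1], [0.0, 0.32, -0.95, 372.48], [0.0, 0.0, 0.0, 1.0]]
rack 0.79 [404. 366.  33.  16.]
```

View pics/w1.png

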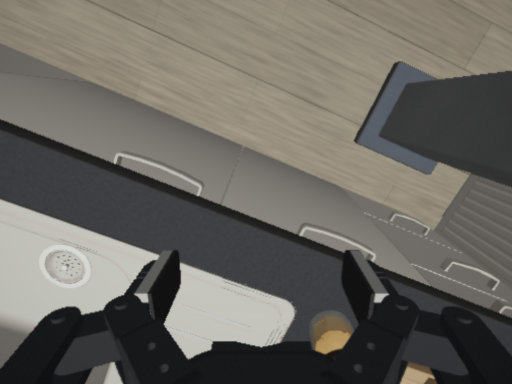

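The rows were refused, so the arm hasn't moved; probably every key is required. The wrist picture shows only the worktop with the honey jar at (330,330).

Call:
send_rows --targets '[{"gripper": -0.5, "x": 0, "y": 0, "z": 0, "ax": 0, "ay": 0, "az": 5.73}, {"gripper": -0.5, "x": 0, "y": 0, "z": 0, "ax": 0, "ay": 0, "az": 5.73}, {"gripper": -0.5, "x": 0, "y": 0, "z": 0, "ax": 0, "ay": 0, "az": 5.73}, {"gripper": -0.5, "x": 0, "y": 0, "z": 0, "ax": 0, "ay": 0, "az": 5.73}, {"gripper": -0.5, "x": -2.2, "y": 3.2, "z": 0, "ax": 0, "ay": 0, "az": 0}]'

```text
clock: 1.02
position: [263.3, -546.8, 230.6]
ee_rot: [0.005, 1.0, -0.001, -0.0]
contact_force: [1.5, 0.5, 0.9]
gripper_width: 64.3
grasp_force: 0.0
```

Call:
send_rows --targets '[{"gripper": -0.5, "x": -2.2, "y": 3.3, "z": 0, "ax": 0, "ay": 0, "az": 0}, {"gripper": -0.5, "x": -2.2, "y": 3.3, "z": 0, "ax": 0, "ay": 0, "az": 0}, {"gripper": -0.5, "x": -2.2, "y": 3.3, "z": 0, "ax": 0, "ay": 0, "az": 0}, {"gripper": -0.5, "x": -2.2, "y": 3.3, "z": 0, "ax": 0, "ay": 0, "az": 0}, {"gripper": -0.5, "x": -2.2, "y": 3.3, "z": 0, "ax": 0, "ay": 0, "az": 0}]'

```text
clock: 1.43
position: [376.0, -377.1, 231.6]
ee_rot: [0.0, 1.0, -0.0, 0.0]
contact_force: [1.2, -1.1, -0.3]
gripper_width: 64.4
grasp_force: 0.0
```

Call:
send_rows --targets '[{"gripper": -0.5, "x": -2.2, "y": 3.3, "z": 0, "ax": 0, "ay": 0, "az": 0}, {"gripper": -0.5, "x": -2.2, "y": 3.3, "z": 0, "ax": 0, "ay": 0, "az": 0}, {"gripper": -0.5, "x": -2.2, "y": 3.3, "z": 0, "ax": 0, "ay": 0, "az": 0}, {"gripper": -0.5, "x": -2.2, "y": 3.3, "z": 0, "ax": 0, "ay": 0, "az": 0}, {"gripper": -0.5, "x": -2.2, "y": 3.3, "z": 0, "ax": 0, "ay": 0, "az": 0}]'

```text
clock: 1.85
position: [486.2, -211.9, 231.8]
ee_rot: [-0.0, 1.0, -0.0, 0.0]
contact_force: [0.5, -0.8, 0.4]
gripper_width: 64.0
grasp_force: 0.0
```

Call:
send_rows --targets '[{"gripper": -0.5, "x": -2.0, "y": 3.1, "z": 0, "ax": 0, "ay": 0, "az": 0}, {"gripper": -0.5, "x": -2.0, "y": 3.1, "z": 0, "ax": 0, "ay": 0, "az": 0}, {"gripper": -0.5, "x": -2.0, "y": 3.1, "z": 0, "ax": 0, "ay": 0, "az": 0}, {"gripper": -0.5, "x": 0, "y": 0, "z": 0, "ax": 0, "ay": 0, "az": 0}, {"gripper": -0.5, "x": 0, "y": 0, "z": 0, "ax": 0, "ay": 0, "az": 0}]'

```text
clock: 2.27
position: [546.2, -119.1, 231.0]
ee_rot: [-0.001, 1.0, 0.0, -0.0]
contact_force: [0.8, -0.3, 0.3]
gripper_width: 64.1
grasp_force: 0.0
```

Run:
```python
from h import *
where();m,im,d=grab('wrist');save('w2',im);np.savez('w2.npz',d=d,im=im,T=m['cam_to_world']);P=cloud(m,d)
for t in('old_jar','salt_shaker'):
    for b in arm.boxes_of('wrist',t)[:4]:
        l,tp,w,h=np.array(b['rect']).astype(int);q=P[max(tp,0):tp+h,max(l,0):l+w].reshape(-1,3);q=q[(q[:,2]>70)&(q[:,2]<130)]
        q=q[q[:,2]>q[:,2].max()-14] if len(q) else q
        print(t,round(b['score'],2),b['rect'],len(q), q.mean(0).round(1) if len(q) else '', q.min(0).round() if len(q) else '',q.max(0).round() if len(q) else '')
```

```text
t 2.27 tcp [ 546.2 -119.1  231. ] xax [-1.    -0.003  0.   ] zax [-0.  0. -1.] F [ 0.8 -0.3  0.3] w 64.1 gf 0.0
old_jar 0.96 [327.5, 19.2, 81.2, 65.6] 2470 [421.1 -18.1 104.4] [400. -39.  93.] [443.   5. 107.]
old_jar 0.73 [232.6, 170.2, 44.5, 60.9] 1456 [ 565.8 -123.2  112.4] [ 546. -145.  102.] [ 588. -104.  115.]
old_jar 0.68 [55.2, 154.0, 84.8, 58.2] 1743 [ 547.6 -298.4  103.8] [ 528. -324.   93.] [ 571. -279.  107.]
salt_shaker 0.74 [165.9, 174.5, 45.5, 45.8] 732 [ 568.1 -201.7   91.5] [ 554. -221.   83.] [ 587. -187.   97.]
```

View pics/w2.png

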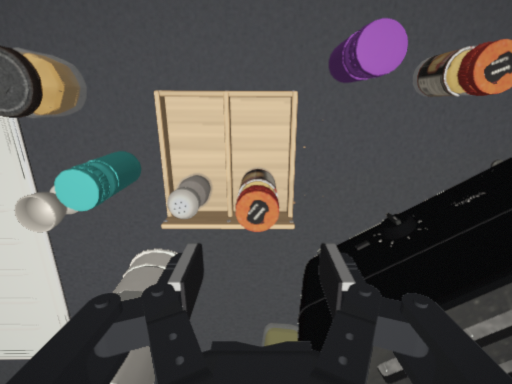

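The wrist view shows the old jar's lid at (257,210), the shaker at (185,205), and the fingers clear of both. It agrees with the top view: old jar at (567,-123), top at 114 mm.

Call:
send_rows --targets '[{"gripper": -0.5, "x": -1.05, "y": -0.2, "z": 2.8, "ax": 0, "ay": 0, "az": 0}, {"gripper": -0.5, "x": -1.05, "y": -0.2, "z": 3.2, "ax": 0, "ay": 0, "az": 0}, {"gripper": -0.5, "x": 0, "y": 0, "z": 3.3, "ax": 0, "ay": 0, "az": 0}, {"gripper": -0.5, "x": 0, "y": 0, "z": 3.3, "ax": 0, "ay": 0, "az": 0}, {"gripper": -0.5, "x": 0, "y": 0, "z": 2.5, "ax": 0, "ay": 0, "az": 0}]'

```text
clock: 2.83
position: [564.5, -126.2, 78.0]
ee_rot: [0.002, 1.0, 0.0, -0.001]
contact_force: [0.2, 0.0, -0.8]
gripper_width: 64.2
grasp_force: 0.0
```

Call:
send_rows --targets '[{"gripper": -0.5, "x": 0, "y": 0, "z": 0, "ax": 0, "ay": 0, "az": 0}, {"gripper": 1, "x": 0, "y": 0, "z": 0, "ax": 0, "ay": 0, "az": 0}, {"gripper": 1, "x": 0, "y": 0, "z": 0, "ax": 0, "ay": 0, "az": 0}, {"gripper": 1, "x": 0, "y": 0, "z": 0, "ax": 0, "ay": 0, "az": 0}, {"gripper": 1, "x": 0, "y": 0, "z": 0, "ax": 0, "ay": 0, "az": 0}]'

```text
clock: 3.25
position: [567.4, -124.9, 82.4]
ee_rot: [0.0, 1.0, 0.0, 0.002]
contact_force: [0.9, 0.5, -1.0]
gripper_width: 43.2
grasp_force: 60.8
```

Run:
```python
from h import *
where()
z=np.load('w2.npz');d=z['d'];m=arm.camera_model('wrist');m=dict(m);m['cam_to_world']=z['T'];P=cloud(m,d)
Q=P[80:240,145:310].reshape(-1,3)
w=Q[(Q[:,2]>21)&(Q[:,2]<30)&(abs(Q[:,1]+161)<95)&(Q[:,0]<640)];print('rect',cv2.minAreaRect(w[:,:2].astype(np.float32)))
l=w[(w[:,0]<490)&(abs(w[:,1]+121)<28)];print('lip x',np.percentile(l[:,0],[2,50,98]),np.median(l[:,2]))
s=w[(abs(w[:,0]-510)<25)];print('wall y hist',np.histogram(s[:,1],bins=np.arange(-250,-70,4)))
```

```text
t 3.25 tcp [ 567.4 -124.9   82.4] xax [-1.     0.    -0.004] zax [ 0.004  0.    -1.   ] F [ 0.9  0.5 -1. ] w 43.2 gf 60.8
rect ((531.7896118164062, -160.25152587890625), (166.3407440185547, 157.68862915039062), 89.8332290649414)
lip x [454.74315466 456.96254222 459.19520946] 24.63715533812058
wall y hist (array([  0,  12, 142,  95,   0,   0,   0,   0,   0,   0,   0,   0,   0,
         0,   0,   0,   0,   0,   0,   0,   0,  31, 132,  57,   0,   0,
         0,   0,   0,   0,   0,   0,   0,   0,   0,   0,   0,   0,   0,
         0,   0,  55, 133,  27]), array([-250, -246, -242, -238, -234, -230, -226, -222, -218, -214, -210,
       -206, -202, -198, -194, -190, -186, -182, -178, -174, -170, -166,
       -162, -158, -154, -150, -146, -142, -138, -134, -130, -126, -122,
       -118, -114, -110, -106, -102,  -98,  -94,  -90,  -86,  -82,  -78,
        -74]))
```

Call:
send_rows --targets '[{"gripper": 1, "x": 0, "y": 0, "z": -0.8, "ax": 0, "ay": 0, "az": 0}, {"gripper": 1, "x": 2.6, "y": 0.1, "z": 0, "ax": 0, "ay": 0, "az": 0}, {"gripper": 1, "x": 2.8, "y": 0.1, "z": 0, "ax": 0, "ay": 0, "az": 0}, {"gripper": 1, "x": 2.1, "y": 0, "z": 0, "ax": 0, "ay": 0, "az": 0}, {"gripper": 1, "x": 0.8, "y": 0, "z": 0, "ax": 0, "ay": 0, "az": 0}]'

```text
clock: 3.67
position: [480.5, -122.7, 89.3]
ee_rot: [0.0, 1.0, 0.0, -0.0]
contact_force: [-1.1, -0.1, -1.2]
gripper_width: 43.4
grasp_force: 60.9
```

Call:
send_rows --targets '[{"gripper": 1, "x": 0, "y": 0, "z": 0, "ax": 0, "ay": 0, "az": 0}, {"gripper": 1, "x": 0, "y": 0, "z": 0, "ax": 0, "ay": 0, "az": 0}]'

```text
clock: 3.83
position: [484.8, -122.7, 89.7]
ee_rot: [-0.0, 1.0, -0.0, 0.002]
contact_force: [-0.3, 0.1, -0.9]
gripper_width: 43.0
grasp_force: 61.0
```

Run:
```python
from h import *
where()
for n in('wrist','side'):
    m,im,d=grab(n);np.savez(n+'3.npz',d=d,im=im,T=m['cam_to_world'])
    save(n+'3',im if n=='wrist' else cv2.resize(im[130:260,230:380],None,fx=4,fy=4,interpolation=cv2.INTER_CUBIC))
```

```text
t 3.83 tcp [ 484.8 -122.7   89.7] xax [-1.    -0.001 -0.003] zax [ 0.003 -0.    -1.   ] F [-0.3  0.1 -0.9] w 43.0 gf 61.0
```

View pics/wrist3.png

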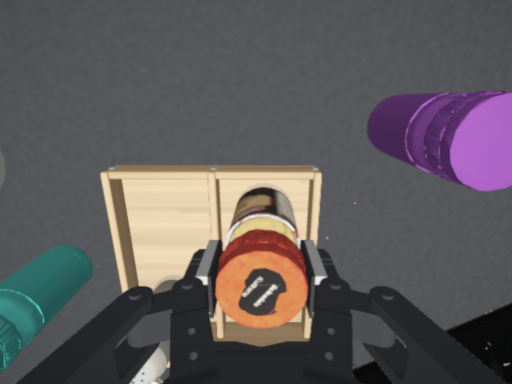

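The jar is held upright. The front of its foot is at (264,187), just behind the lip's inner edge at ~(264,180).

Run:
```python
from h import *
z=np.load('wrist3.npz');m=dict(arm.camera_model('wrist'));m['cam_to_world']=z['T'];P=cloud(m,z['d'])
for v in range(162,202,2): print(v,P[v,264].round(1),z['im'][v,264])
```

```text
162 [ 451.6 -119.6   -1.3] [91 92 97]
164 [ 453.3 -119.5   -1.6] [97 95 94]
166 [ 453.7 -119.6    4.5] [143 120  92]
168 [ 453.8 -119.7   10.9] [135 113  85]
170 [ 453.4 -119.8   19.2] [146 122  92]
172 [ 453.8 -119.8   23.9] [205 178 138]
174 [ 455.3 -119.8   24.4] [234 210 174]
176 [ 456.7 -119.8   24.9] [236 214 179]
178 [ 458.3 -119.8   24.7] [223 198 160]
180 [ 464.9 -119.6    6.6] [236 214 179]
182 [ 466.6 -119.6    6.8] [235 214 181]
184 [ 464.6 -119.7   19.3] [213 198 172]
186 [ 464.6 -119.8   24.8] [194 177 153]
188 [ 463.9 -119.9   32.1] [53 42 37]
190 [ 464.1 -119.9   36.3] [34 32 30]
192 [ 463.8 -120.    42. ] [35 33 31]
194 [ 463.9 -120.    45.9] [75 53 42]
196 [ 464.3 -120.1   49. ] [148 125  86]
198 [ 463.9 -120.1   54.3] [151 130  90]
200 [ 464.1 -120.1   57.6] [152 131  91]
```

Call:
send_rows --targets '[{"gripper": 1, "x": 0.4, "y": 0, "z": 0, "ax": 0, "ay": 0, "az": 0}, {"gripper": 1, "x": 0, "y": 0, "z": 0.4, "ax": 0, "ay": 0, "az": 0}, {"gripper": 1, "x": 0, "y": 0, "z": 0.3, "ax": 0, "ay": 0, "az": 0}, {"gripper": 1, "x": 0, "y": 0, "z": 0.1, "ax": 0, "ay": 0, "az": 0}, {"gripper": 1, "x": 0, "y": 0, "z": 0, "ax": 0, "ay": 0, "az": 0}]'

```text
clock: 4.35
position: [480.9, -122.7, 81.9]
ee_rot: [-0.001, 1.0, -0.0, 0.001]
contact_force: [-2.1, 0.9, 10.4]
gripper_width: 42.8
grasp_force: 62.3
```

Run:
```python
from h import *
where();m,im,d=grab('wrist');P=cloud(m,d)
Q=P[150:240,225:305].reshape(-1,3)
b=Q[(Q[:,2]>30)&(Q[:,2]<70)&(abs(Q[:,1]+120)<4)&(Q[:,0]<500)];print('body front',np.percentile(b[:,0],[5,50]))
l=Q[(Q[:,2]>22)&(Q[:,2]<27)&(abs(Q[:,1]+120)<10)&(Q[:,0]<463)];print('lip',np.percentile(l[:,0],[2,98]))
for v in range(172,196,2): print(v,P[v,264].round(1))
```

```text
t 4.35 tcp [ 480.9 -122.7   81.9] xax [-1.    -0.001 -0.002] zax [ 0.002 -0.001 -1.   ] F [-2.1  0.9 10.4] w 42.8 gf 62.3
body front [459.50328226 459.99536545]
lip [453.63700873 461.45705611]
172 [ 454.1 -119.6   -0.5]
174 [ 453.7 -119.7    7.3]
176 [ 453.8 -119.8   13.3]
178 [ 454.  -119.8   18.3]
180 [ 454.2 -119.9   23.3]
182 [ 455.2 -119.9   25. ]
184 [ 456.9 -119.9   24.4]
186 [ 458.2 -119.9   25.1]
188 [ 459.5 -119.9   25.9]
190 [ 459.9 -119.9   29.6]
192 [ 459.9 -120.    34.2]
194 [ 459.9 -120.    38.7]
```

Call:
send_rows --targets '[{"gripper": -0.5, "x": 0, "y": 0, "z": 0, "ax": 0, "ay": 0, "az": 0}, {"gripper": -0.5, "x": 0, "y": 0, "z": 0, "ax": 0, "ay": 0, "az": 0}, {"gripper": -0.5, "x": 0, "y": 0, "z": 0, "ax": 0, "ay": 0, "az": 0}, {"gripper": -0.5, "x": 0, "y": 0, "z": -1.5, "ax": 0, "ay": 0, "az": 0}, {"gripper": -0.5, "x": 0, "y": 0, "z": -3.0, "ax": 0, "ay": 0, "az": 0}]'

```text
clock: 4.82
position: [476.4, -122.7, 122.1]
ee_rot: [0.001, 1.0, 0.0, -0.005]
contact_force: [0.7, 0.8, -0.2]
gripper_width: 63.9
grasp_force: 0.0
```

Call:
send_rows --targets '[{"gripper": -0.5, "x": 0, "y": 0, "z": -4.0, "ax": 0, "ay": 0, "az": 0}, {"gripper": -0.5, "x": 0, "y": 0, "z": -4.0, "ax": 0, "ay": 0, "az": 0}, {"gripper": -0.5, "x": 0, "y": 0, "z": -4.0, "ax": 0, "ay": 0, "az": 0}, {"gripper": -0.5, "x": 0.5, "y": 4.0, "z": 0, "ax": 0, "ay": 0, "az": 0}, {"gripper": -0.5, "x": 1.0, "y": 4.0, "z": 0, "ax": 0, "ay": 0, "az": 0}]'

```text
clock: 5.23
position: [466.2, -42.9, 247.6]
ee_rot: [0.003, 1.0, 0.001, 0.003]
contact_force: [0.4, 1.3, -0.8]
gripper_width: 64.1
grasp_force: 0.0
```

Call:
send_rows --targets '[{"gripper": -0.5, "x": 1.0, "y": 4.0, "z": 0, "ax": 0, "ay": 0, "az": 0}, {"gripper": -0.5, "x": 1.0, "y": 4.0, "z": 0, "ax": 0, "ay": 0, "az": 0}, {"gripper": -0.5, "x": 1.0, "y": 4.0, "z": 0, "ax": 0, "ay": 0, "az": 0}, {"gripper": -0.5, "x": 0, "y": 0, "z": 0, "ax": 0, "ay": 0, "az": 0}, {"gripper": -0.5, "x": 0, "y": 0, "z": 0, "ax": 0, "ay": 0, "az": 0}]'

```text
clock: 5.65
position: [433.8, 79.2, 245.0]
ee_rot: [-0.002, 1.0, -0.0, -0.0]
contact_force: [1.0, 0.1, -0.4]
gripper_width: 64.0
grasp_force: 0.0
```

Run:
```python
from h import *
where();m,im,d=grab('wrist');save('w4',im);np.savez('w4.npz',d=d,im=im,T=m['cam_to_world']);P=cloud(m,d)
for t in('old_jar','salt_shaker'):
    for b in arm.boxes_of('wrist',t)[:5]:
        l,tp,w,h=np.array(b['rect']).astype(int);q=P[max(tp,0):tp+h,max(l,0):l+w].reshape(-1,3);q=q[(q[:,2]>70)&(q[:,2]<130)]
        if len(q)==0: print(t,b);continue
        q=q[q[:,2]>np.percentile(q[:,2],98)-14]
        print(t,round(b['score'],2),np.round(b['rect']),len(q), q.mean(0).round(1), q.min(0).round(),q.max(0).round())
```

```text
t 5.65 tcp [433.8  79.2 245. ] xax [-1.    -0.005  0.001] zax [-0.001 -0.    -1.   ] F [ 1.   0.1 -0.4] w 64.0 gf 0.0
old_jar 0.79 [148. 138.  59.  56.] 1519 [419.3 -14.4 104.2] [399. -37.  92.] [442.   6. 107.]
old_jar {'rect': [1.2, 224.9, 19.4, 34.4], 'score': 0.77}
salt_shaker 0.56 [ 20. 248.  67.  48.] 576 [ 565.5 -198.    90. ] [ 553. -216.   81.] [ 585. -186.   96.]
```

View pics/w4.png

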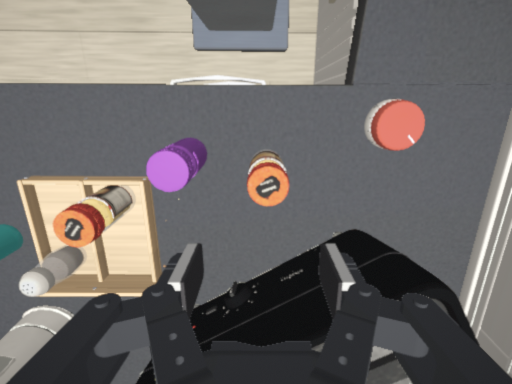

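The old jar now stands at the front of its lane, lid at (77,222). The new jar's lid is at (268,186), and the purple look-alike is clear of the finger span at (172,165).

Run:
```python
from h import *
z=np.load('w4.npz');m=dict(arm.camera_model('wrist'));m['cam_to_world']=z['T'];P=cloud(m,z['d'])
for n,(a,b,c,e) in dict(new=(145,215,240,300),old=(190,255,45,110)).items():
    q=P[a:b,c:e].reshape(-1,3);zt=np.percentile(q[:,2],95);q=q[(q[:,2]>zt-12)&(q[:,2]<zt+6)]
    print(n,'top',zt.round(1),np.round(cv2.minEnclosingCircle(q[:,:2].astype(np.float32))[0],1),q.min(0).round(),q.max(0).round())
```

```text
new top 105.9 [435.9  86.6] [415.  65.  94.] [458. 109. 108.]
old top 113.6 [ 481.9 -118.9] [ 459. -142.  102.] [503. -96. 115.]
```

Call:
send_rows --targets '[{"gripper": -0.5, "x": -0.2, "y": 0.9, "z": 3.0, "ax": 0, "ay": 0, "az": 0}, {"gripper": -0.5, "x": 0, "y": 0, "z": 4.0, "ax": 0, "ay": 0, "az": 0}, {"gripper": -0.5, "x": 0, "y": 0, "z": 4.0, "ax": 0, "ay": 0, "az": 0}, {"gripper": -0.5, "x": 0, "y": 0, "z": 3.7, "ax": 0, "ay": 0, "az": 0}, {"gripper": -0.5, "x": 0, "y": 0, "z": 2.6, "ax": 0, "ay": 0, "az": 0}]'

```text
clock: 6.22
position: [435.2, 83.7, 69.4]
ee_rot: [0.002, 1.0, -0.001, -0.002]
contact_force: [-0.1, -0.2, -0.3]
gripper_width: 64.1
grasp_force: 0.0
```

Call:
send_rows --targets '[{"gripper": -0.5, "x": 0, "y": 0, "z": 0, "ax": 0, "ay": 0, "az": 0}, {"gripper": 1, "x": 0, "y": 0, "z": 0, "ax": 0, "ay": 0, "az": 0}, {"gripper": 1, "x": 0, "y": 0, "z": 0, "ax": 0, "ay": 0, "az": 0}, {"gripper": 1, "x": 0, "y": 0, "z": 0, "ax": 0, "ay": 0, "az": 0}, {"gripper": 1, "x": 0, "y": 0, "z": 0, "ax": 0, "ay": 0, "az": 0}]'

```text
clock: 6.63
position: [437.5, 86.6, 74.0]
ee_rot: [0.0, 1.0, 0.001, 0.002]
contact_force: [-0.5, -0.0, -1.3]
gripper_width: 43.4
grasp_force: 60.9
```

Call:
send_rows --targets '[{"gripper": 1, "x": 0, "y": 0, "z": -2.5, "ax": 0, "ay": 0, "az": 0}, {"gripper": 1, "x": 0, "y": 0, "z": -3.8, "ax": 0, "ay": 0, "az": 0}, {"gripper": 1, "x": 0, "y": 0, "z": -3.8, "ax": 0, "ay": 0, "az": 0}, {"gripper": 1, "x": 0, "y": 0, "z": -3.4, "ax": 0, "ay": 0, "az": 0}, {"gripper": 1, "x": -0.4, "y": -2.0, "z": -1.5, "ax": 0, "ay": 0, "az": 0}]'

```text
clock: 7.05
position: [442.8, 68.4, 228.8]
ee_rot: [-0.002, 1.0, 0.003, 0.006]
contact_force: [0.4, -0.8, -1.1]
gripper_width: 43.1
grasp_force: 61.6
```

Call:
send_rows --targets '[{"gripper": 1, "x": -1.5, "y": -3.4, "z": 0, "ax": 0, "ay": 0, "az": 0}, {"gripper": 1, "x": -1.8, "y": -3.4, "z": 0, "ax": 0, "ay": 0, "az": 0}, {"gripper": 1, "x": -1.8, "y": -3.4, "z": 0, "ax": 0, "ay": 0, "az": 0}, {"gripper": 1, "x": -1.8, "y": -3.4, "z": 0, "ax": 0, "ay": 0, "az": 0}, {"gripper": 1, "x": -1.8, "y": -3.3, "z": 0, "ax": 0, "ay": 0, "az": 0}]'

```text
clock: 7.47
position: [527.9, -104.5, 223.9]
ee_rot: [0.0, 1.0, 0.0, 0.001]
contact_force: [1.3, 0.9, -0.7]
gripper_width: 43.1
grasp_force: 61.5
```

Call:
send_rows --targets '[{"gripper": 1, "x": -1.3, "y": -1.8, "z": 0, "ax": 0, "ay": 0, "az": 0}, {"gripper": 1, "x": 0, "y": 0, "z": 0, "ax": 0, "ay": 0, "az": 0}, {"gripper": 1, "x": 0, "y": 0, "z": 0, "ax": 0, "ay": 0, "az": 0}]'

```text
clock: 7.72
position: [540.4, -121.7, 222.7]
ee_rot: [0.001, 1.0, 0.0, 0.0]
contact_force: [0.1, 0.4, -1.8]
gripper_width: 42.7
grasp_force: 61.6
```

Run:
```python
from h import *
where();m,im,d=grab('wrist');save('w5',im);np.savez('w5.npz',d=d,im=im,T=m['cam_to_world']);P=cloud(m,d)
q=P.reshape(-1,3)
q1=q[(q[:,2]>98)&(q[:,2]<118)&(abs(q[:,0]-481)<40)&(abs(q[:,1]+120)<35)];print('old lid',len(q1),q1.min(0).round(),q1.max(0).round())
q2=q[(q[:,2]>160)&(q[:,2]<220)&(abs(q[:,0]-540)<45)&(abs(q[:,1]+121)<23)];print('held body',len(q2),q2.min(0).round(),q2.max(0).round())
```

```text
t 7.72 tcp [ 540.4 -121.7  222.7] xax [-1.     0.003 -0.001] zax [ 0.001  0.    -1.   ] F [ 0.1  0.4 -1.8] w 42.7 gf 61.6
old lid 2007 [ 460. -143.   98.] [504. -99. 116.]
held body 1847 [ 516. -144.  160.] [539. -98. 220.]
```

View pics/w5.png

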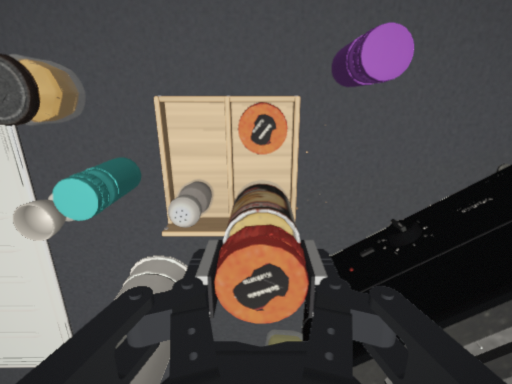

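The new jar hangs over the lane behind the old jar, whose lid is at (262,128). The gap is about 14 mm, so I'm lowering 142 mm.

Call:
send_rows --targets '[{"gripper": 1, "x": 0, "y": 0, "z": 3.0, "ax": 0, "ay": 0, "az": 0}, {"gripper": 1, "x": 0, "y": 0, "z": 4.0, "ax": 0, "ay": 0, "az": 0}, {"gripper": 1, "x": 0, "y": 0, "z": 3.5, "ax": 0, "ay": 0, "az": 0}, {"gripper": 1, "x": 0, "y": 0, "z": 2.2, "ax": 0, "ay": 0, "az": 0}, {"gripper": 1, "x": 0, "y": 0, "z": 0.9, "ax": 0, "ay": 0, "az": 0}]'

```text
clock: 8.18
position: [537.5, -119.5, 83.5]
ee_rot: [-0.0, 1.0, 0.0, -0.003]
contact_force: [-1.3, 0.5, -0.3]
gripper_width: 43.1
grasp_force: 61.6
```

Call:
send_rows --targets '[{"gripper": 1, "x": 0, "y": 0, "z": 0.4, "ax": 0, "ay": 0, "az": 0}, {"gripper": 1, "x": 0, "y": 0, "z": 0.2, "ax": 0, "ay": 0, "az": 0}, {"gripper": 1, "x": 0, "y": 0, "z": 0, "ax": 0, "ay": 0, "az": 0}, {"gripper": 1, "x": 0, "y": 0, "z": 0, "ax": 0, "ay": 0, "az": 0}]'

```text
clock: 8.52
position: [541.6, -120.5, 82.1]
ee_rot: [-0.0, 1.0, 0.0, 0.002]
contact_force: [0.5, -0.8, -1.1]
gripper_width: 42.9
grasp_force: 61.8
```

No contact yet, so I'll lower in 1 mm steps until the floor is felt.

Call:
send_rows --targets '[{"gripper": 1, "x": 0, "y": 0, "z": 0.1, "ax": 0, "ay": 0, "az": 0}, {"gripper": 1, "x": 0, "y": 0, "z": 0, "ax": 0, "ay": 0, "az": 0}]'

```text
clock: 8.68
position: [541.9, -120.6, 81.6]
ee_rot: [-0.0, 1.0, -0.0, 0.002]
contact_force: [-1.1, 1.4, 5.0]
gripper_width: 43.1
grasp_force: 62.2
```

Call:
send_rows --targets '[{"gripper": 1, "x": 0, "y": 0, "z": 0.1, "ax": 0, "ay": 0, "az": 0}, {"gripper": 1, "x": 0, "y": 0, "z": 0, "ax": 0, "ay": 0, "az": 0}]'

```text
clock: 8.85
position: [542.1, -120.6, 81.5]
ee_rot: [-0.0, 1.0, -0.0, 0.002]
contact_force: [-3.1, 3.4, 10.3]
gripper_width: 43.2
grasp_force: 62.8
```

The floor is felt, so I'm releasing and withdrawing upward.

Call:
send_rows --targets '[{"gripper": -0.5, "x": 0, "y": 0, "z": 0, "ax": 0, "ay": 0, "az": 0}, {"gripper": -0.5, "x": 0, "y": 0, "z": 0, "ax": 0, "ay": 0, "az": 0}, {"gripper": -0.5, "x": 0, "y": 0, "z": 0, "ax": 0, "ay": 0, "az": 0}, {"gripper": -0.5, "x": 0, "y": 0, "z": -1.5, "ax": 0, "ay": 0, "az": 0}, {"gripper": -0.5, "x": 0, "y": 0, "z": -3.0, "ax": 0, "ay": 0, "az": 0}]'

```text
clock: 9.27
position: [537.5, -120.8, 120.1]
ee_rot: [0.001, 1.0, 0.0, -0.005]
contact_force: [0.8, 0.1, 0.6]
gripper_width: 64.1
grasp_force: 0.0
```

Call:
send_rows --targets '[{"gripper": -0.5, "x": 0, "y": 0, "z": -4.0, "ax": 0, "ay": 0, "az": 0}, {"gripper": -0.5, "x": 0, "y": 0, "z": -4.0, "ax": 0, "ay": 0, "az": 0}, {"gripper": -0.5, "x": 0, "y": 0, "z": -3.5, "ax": 0, "ay": 0, "az": 0}, {"gripper": -0.5, "x": 0, "y": 0, "z": 0, "ax": 0, "ay": 0, "az": 0}, {"gripper": -0.5, "x": 0, "y": 0, "z": 0, "ax": 0, "ay": 0, "az": 0}]'

```text
clock: 9.68
position: [541.5, -120.8, 240.9]
ee_rot: [0.0, 1.0, 0.0, 0.003]
contact_force: [-0.2, 0.2, -0.7]
gripper_width: 64.0
grasp_force: 0.0
```

Run:
```python
from h import *
where();m,im,d=grab('wrist');save('w6',im);P=cloud(m,d).reshape(-1,3)
for n,x,y in(('old',481,-120),('new',540,-121),('salt',569,-202)):
    q=P[(P[:,2]>(80 if n=='salt' else 100))&(P[:,2]<118)&(abs(P[:,0]-x)<28)&(abs(P[:,1]-y)<30)];print(n,len(q),q.min(0).round(),q.max(0).round(),np.percentile(q[:,2],95).round(1))
lip=P[(P[:,2]>30)&(P[:,2]<75)&(abs(P[:,1]+120)<5)&(P[:,0]<500)&(P[:,0]>450)];print('old body front',np.median(lip[:,0]) if len(lip) else None)
```

```text
t 9.68 tcp [ 541.5 -120.8  240.9] xax [-1.     0.    -0.006] zax [ 0.006  0.    -1.   ] F [-0.2  0.2 -0.7] w 64.0 gf 0.0
old 1774 [ 461. -142.  100.] [504. -98. 116.] 114.3
new 1538 [ 519. -142.  100.] [563. -97. 115.] 114.3
salt 713 [ 554. -220.   80.] [ 587. -187.   97.] 95.7
old body front 459.9732176958713
```

View pics/w6.png

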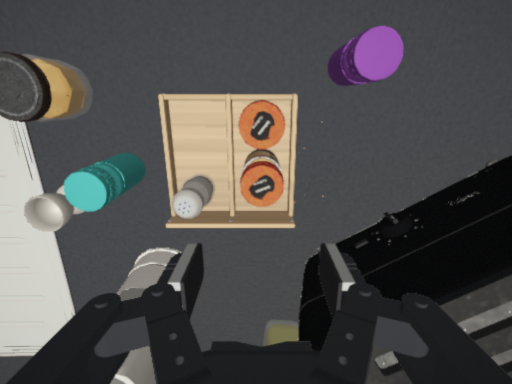

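The old jar stands upright at the lip (262,124), with the new jar upright behind it (262,186). The shaker hasn't moved (187,203), and the gripper is clear.

```bash
python3 -c "
from bench import arm
print(arm.job_done())"
```

```text
the job is handed in; nothing more can be done
None
```

The job is handed in: the old jar is up against the front lip and the new jar stands behind it in the same lane, both upright, with the salt shaker untouched, after about 10 s of the 53 s allowed.

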